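# Put the honing steel away in the well that is deep enough

## Robot

A 6-joint arm with a two-finger parallel gripper is mounted at the origin on the work surface. World frame = base frame: x ahead of the robot, y to its left, z up, the work surface at z = 0. Lengths are in mm, angles in rad, forces in N, time in s.
With the tool pointing down it reaches from about 350 to 725 mm from the base axis. Payload 6 kg.
Tool frame: the origin (TCP) lies midway between the tips of the shut fingers; the grasp point (between the pads) lies 19 mm behind it; z points along the fingers, y is the direction in which the jaws open and shut (so a half turn about z gives the same grasp; the last joint's range is limited). The gripper opens to 85 mm and grips with 20 to 120 N. Pads are 22 mm wide; open, the fingers measure 114 mm over their backs; the gripper's body (76 mm by 85 mm) begins 54 mm behind the grasp point. The pads swing forward as they close: fully open they stand 13 mm farther back than shut.
Start: joints at [1.464, 0.04, 0.085, 0, -1.615, -0.334], TCP at [255.97, 542.635, 231.261] pointing down, gripper open.
Joint ranges: [-2.56, 2.56], [-1.29, 2.01], [-1.08, 1.49], [-3.29, 1.98], [-2.81, -0.18], [-2.99, 2.99]. Speed limits (rad/s): [2.57, 2.57, 3.01, 3.14, 3.14, 3.14].

## Interface

Orientations are given as a unit quaternion [x, y, z, w].
In Python, from cell import ctrl, grab_frame gives the robot as it stands.
- The arm moves only by the tool servo_tool, never from a script. Its argument "plan" is a list of rows, each a list of 3 entries, a list of its own where there are three numbers: the finger opening in mm, from 0 to 85.4, then the shift along the tool's x, y, z in mm, then the turn, a rotation vector about the tool's x, y, z in rad. In form: [[grip, [tx, ty, tz], [ax, ay, az]], ...]. A call has 1 to 8 rows; each row is the pose to reach, as a shift and turn from the pose commanded when the call began, along the tool's axes at that moment; what a row does not reach only later rows make up. A row lasts 1/10 s, in which the tool goes at most 50 mm and 8.59 degrees, less where a joint would pass 70% of its speed; a pose out of reach is approached as far as the arm can. A call with a gripper value outside its range is refused whole. The fingers move at their own pace and stop on an object; the grip force is fixed at half the most. Time passes only in rows, so rows that repeat a pose let the fingers close. It gives the time, the measured TCP pose, the force and the opening at its end, in the units of the state.
- ctrl.sense(): the state, without advancing time (a new reading comes with each control period).
- grab_frame(name): name is "scene" or "top" or "wrist"; returns a dict with "color" (400x640x3 uint8, red, green, blue), "K" (3x3 intrinsics, pixels), "R" (3x3) and "t" (3): a world point X has camera coordinates R X + t. Camera axes: x right, y down, z forward; pixel columns grow to the right and rows downward; lengths in mm; the calibration is good to about 2 mm. A picture is of the moment at which its call begins. There is no depth.
- ctrl.finish_job(): hands the job in, once; it reports no verdict.
The state is a dict: "time": time; "joint_positions": joint angles; "qvel": joint speeds; "joint_torque": joint torques, N m; "ee_pos": TCP position; "orientation": TCP orientation; "contact_force": force on the tool from outside, world axes, zero at the start; "ft_torque": the same for the moment, N m; "opening": finger opening in mm.
Only numpy, scipy, OpenCV 4.12 (cv2) and the standard library are available. Lean on these libraries where they do the work, as an engineer would, in place of code of your own. Each camera call takes 0.05 s, during which the arm holds its last target. There are 200 camera calls.

## Task

Put the honing steel away: lift it out of the white draining stand and push it, tip down, into an oak well, past the dragging felt pad inside, until it bottoms, pressing it firmly home but without forcing it. The two wells look alike and only one is deep enough: when the steel has bottomed, the rim must lie within the wide dark band on its blade; if the whole band stands proud of the rim, move the steel to the other well. Leave it standing there, let go, and leave the other things where they are.

Things in the scene. Friction and masses are not known exactly. Their poses are not given: they have to be found in the camera images.
- steel_grip (a point): Centre of the handle of the honing steel, which stands upright, tip down, in the stand. Loose, 150 g. Black square handle 24 x 24 mm and 66 mm tall; z runs up it, x and y square to its faces. Below the handle a 31 x 31 x 6 mm steel guard, then a round steel blade 14 mm across and 86 mm long with a tapered tip. The tip is 125 mm below this point, the middle of the dark band 60 mm below it.
- steel_mark (a point): Middle of the dark band (22 mm tall) round the blade, on its axis, 65 mm above the tip and 21 mm below the guard.
- stand: White fixed draining stand, 70 x 70 x 50 mm, with a 16 mm hole 40 mm deep in its middle, in which the steel stands loosely at the start, and four small dark drain spots. Origin: centre of its underside.
- well_a: One of two look-alike fixed oak blocks, 75 x 75 mm, 85 mm tall, with an upright blind round bore (16.5 mm across, mouth bevelled 3 mm) in the middle of its top. Origin: centre of its underside; the rim is 85 mm above it, z up. One well, not told which, is deep enough, its bottom 56 to 74 mm below the rim; the other's is only 40 to 44 mm below. Exact depths are not known.
- well_b: The other oak block, same size and origin. In each bore a felt pad sits 20 to 42 mm below the rim; it drags with about 5 N, is pushed down ahead of the steel, stays where left, and adds no thickness at the bottom, a stiff rubber buffer that gives 1 mm per 15 N. Pressing it with 10 to 25 N is right; over 40 N splits a well. The bore's walls do not hold the steel.
- spice_jar: Bystander, to be left alone: amber spice jar with steel lid, 42 mm across, 70 mm tall. Origin: centre of its underside.
- shaker: Bystander, to be left alone: white ceramic shaker with steel top, 38 mm across, 75 mm tall. Origin: centre of its underside.
- mug: Bystander, to be left alone: blue mug, 80 mm across, 90 mm tall. Origin: centre of its underside.
- oil: Bystander, to be left alone: green glass oil bottle, 60 mm across, 190 mm tall. Origin: centre of its underside.
- canister: Bystander, to be left alone: steel canister, 90 mm across, 110 mm tall. Origin: centre of its underside.
- spoon: Bystander, to be left alone: steel spoon with a wooden handle lying on the counter. Origin: near the middle of its length.
Not all that is in view belongs to the job. What is meant by the part that bears steel_grip is not yellow, and is the larger of those in its own colour.

How it is judged:
By the outcome, as a careful person would: the job done as asked, in the order asked, and still so for the second after the job is handed in, with the robot touching nothing.
It also fails if it takes over 58 s, if anything falls off the work surface, if the arm or the gripper's body presses on something with over 40 N, if the wrist force passes 120 N, or if a joint passes its speed limit or range.

## Working session

There is one attempt and no reset: what is moved stays moved. The work goes in short steps, Python scripts to look and compute and a tool call to move; the robot and the scene stay as the last step left them, time stands still between calls to the robot, and variables do not carry over. Pictures are saved under pics/ and viewed, about 8 in all and at most 12, crops included, and the job is handed in when it is done.

Besides the shell and the picture viewer there is one more tool, called after "Emit:" as name(argument=value, ...), one argument or row to a line, values as JSON. servo_tool: Moves the arm, as the interface text tells. Its arguments: {"type":"object","properties":{"plan":{"type":"array"}},"required":["plan"]}

```bash
mkdir -p pics; cat > h.py <<'E'
import numpy as np,cv2,json,pickle
from cell import ctrl,grab_frame
def snap(name,fn):
    f=grab_frame(name); cv2.imwrite(f'pics/{fn}.png',f['color'][:,:,::-1]); pickle.dump(f,open(f'pics/{fn}.pkl','wb')); return f
def load(fn): return pickle.load(open(f'pics/{fn}.pkl','rb'))
def crop(fn,x0,y0,x1,y1,s,out):
    im=load(fn)['color'][y0:y1,x0:x1,::-1]; cv2.imwrite(f'pics/{out}.png',cv2.resize(im,None,fx=s,fy=s,interpolation=cv2.INTER_CUBIC))
def proj(f,X):
    c=np.array(f['R'])@np.array(X,float)+np.array(f['t']).ravel(); p=np.array(f['K'])@c; return p[:2]/p[2]
def onz(f,u,v,z):
    R=np.array(f['R']);t=np.array(f['t']).ravel();d=R.T@np.linalg.inv(f['K'])@[u,v,1];o=-R.T@t
    return o+d*(z-o[2])/d[2]
def st():
    s=ctrl.sense(); print({k:np.round(s[k],3).tolist() for k in('time','ee_pos','orientation','contact_force','opening','joint_positions')}); return s
E
python3 - <<'E'
from h import *
st()
for n in('top','scene'):
    f=snap(n,n+'0'); print(n,np.round(-np.array(f['R']).T@np.array(f['t']).ravel()),np.round(f['K'][0],1))
a=cv2.imread('pics/top0.png');cv2.imwrite('pics/both.png',np.vstack([a]))
E
```

```text
{'time': 0.0, 'ee_pos': [255.763, 542.379, 230.273], 'orientation': [0.976, -0.219, -0.0, 0.001], 'contact_force': [-0.034, 0.571, 0.33], 'opening': 85.677, 'joint_positions': [1.464, 0.041, 0.084, -0.0, -1.615, -0.334]}
top [ 342.  -49. 1445.] [423.7   0.  323.6]
scene [1455.  123. 1044.] [504.4   0.  315.7]
```

View pics/top0.png

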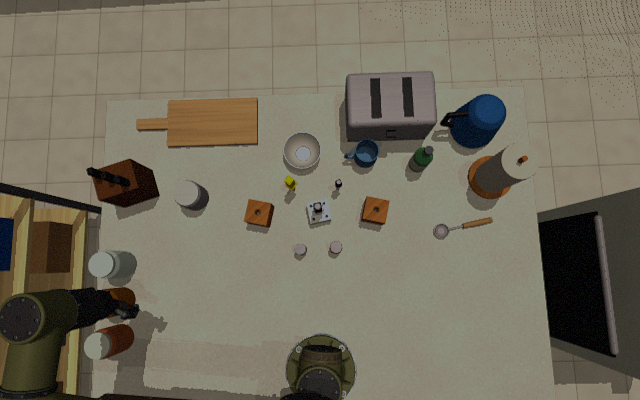

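View pics/scene0.png

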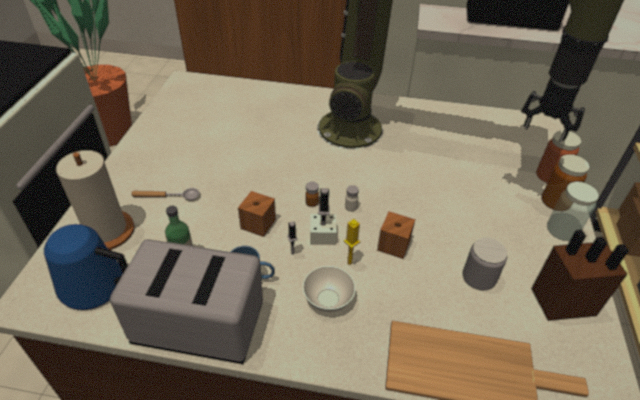

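The top view shows the base at (320,370). There are three candidates: black steel in the white stand (318,208), a smaller black one (338,184) and a yellow one (290,182). The one in the stand fits, being black and the larger of the two blacks. The wells are at (259,212) and (375,209). I'll confirm with an enlarged crop.

```bash
python3 - <<'E'
from h import *
crop('top0',240,160,400,265,5,'c1')
crop('scene0',230,170,430,270,4,'c2')
E
```

```text
(no output)
```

View pics/c1.png

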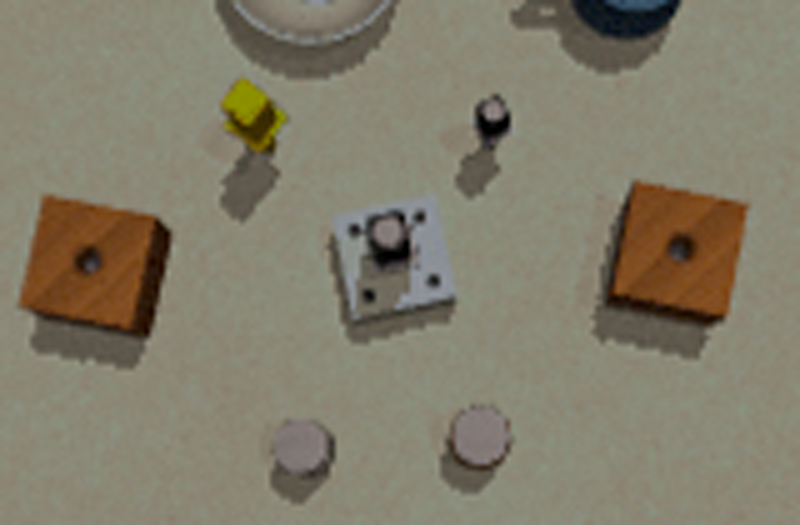

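View pics/c2.png

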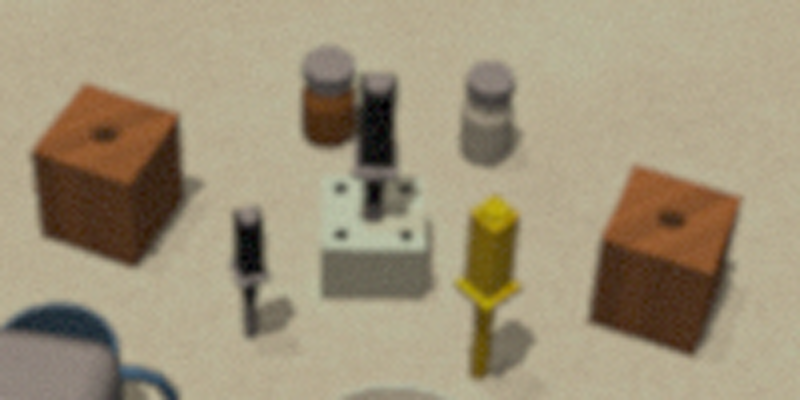

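Confirmed: the larger black one stands in the white stand. Its handle top is at crop (390,230), and the small black and yellow ones stand elsewhere. Now to measure positions from both views.

```bash
python3 - <<'E'
from h import *
T=load('top0');S=load('scene0')
t=lambda x,y:((x+.5)/5-.5+240,(y+.5)/5-.5+160)
s=lambda x,y:((x+.5)/4-.5+230,(y+.5)/4-.5+170)
for n,f,p,z in [('top168',T,t(390,230),168),('top168s',S,s(380,82),168),('standT',T,t(394,255),50),('standS',S,s(374,211),50),
 ('L',T,t(89,260),85),('Ls',S,s(672,218),85),('R',T,t(681,247),85),('Rs',S,s(104,133),85),('jar',T,t(480,435),70),('shk',T,t(302,447),75),('blk',T,t(492,104),100),('yel',T,t(243,100),130)]:
    print(n,np.round(onz(f,*p,z),1))
def ang(pts,z):
    P=[onz(T,*t(*p),z)[:2] for p in pts]
    for a,b in zip(P,P[1:]+P[:1]): d=b-a; print('edge',np.round(np.linalg.norm(d),1),np.round(np.degrees(np.arctan2(d[1],d[0])),1))
ang([(355,230),(420,216),(433,280),(369,295)],50)
ang([(43,196),(155,218),(131,333),(22,305)],85)
ang([(637,183),(747,205),(722,320),(612,292)],85)
W=snap('wrist','w0'); R=np.array(W['R']);
print('wrist cam',-R.T@np.array(W['t']).ravel(),R.round(2).tolist(),W['K'][0])
E
```

```text
top168 [518.3 -11.2 168. ]
top168s [513.5  -7.5 168. ]
standT [517.7  -9.9  50. ]
standS [515.1  -7.4  50. ]
L [516.3 187.   85. ]
Ls [515.4 190.3  85. ]
R [ 512.7 -196.2   85. ]
Rs [ 512.7 -195.2   85. ]
jar [396.5 -62.7  70. ]
shk [392.  52.  75.]
blk [607.7 -77.3 100. ]
yel [609.5  80.8 130. ]
edge 44.2 -79.6
edge 43.7 -170.3
edge 43.5 101.5
edge 44.5 10.6
edge 74.9 -103.0
edge 76.2 167.6
edge 73.4 73.9
edge 72.3 -11.0
edge 72.3 -103.3
edge 76.7 165.0
edge 72.6 73.8
edge 73.1 -15.2
wrist cam [320.9690394  511.98748544 372.80868293] [[-0.43, -0.9, 0.0], [-0.87, 0.41, 0.28], [-0.26, 0.12, -0.96]] [344.09700671   0.         319.25809798]
```

```bash
cat >> h.py <<'E'
from scipy.spatial.transform import Rotation as Ro
def goto(X,yawy=None):
    "shift/turn in tool axes to measured TCP X, tool y at world angle yawy deg (mod 180), tool z down"
    s=ctrl.sense();R=Ro.from_quat(s['orientation']);M=R.as_matrix()
    print('at',np.round(s['ee_pos'],1),'F',np.round(s['contact_force'],1),'op',round(s['opening'],1),'t',s['time'],'j6',round(s['joint_positions'][5],2),'yawy',np.degrees(np.arctan2(M[1,1],M[0,1])).round(1))
    print('shift',np.round(M.T@(np.array(X)-s['ee_pos']),1))
    if yawy is not None:
        cur=np.degrees(np.arctan2(M[1,1],M[0,1])); k=round((cur-yawy)/180); a=np.radians(yawy+180*k)
        T=np.array([[-np.sin(a),np.cos(a),0],[np.cos(a),np.sin(a),0],[0,0,-1]]).T
        T=np.column_stack([np.cross([np.cos(a),np.sin(a),0],[0,0,-1]),[np.cos(a),np.sin(a),0],[0,0,-1]])
        print('turn',np.round((R.inv()*Ro.from_matrix(T)).as_rotvec(),3))
E
python3 - <<'E'
from h import *
goto([505,-9,240],-80)
E
```

```text
at [255.8 542.4 230.5] F [0.2 0.3 0.3] op 85.3 t 0.15 j6 -0.33 yawy -115.3
shift [460.6 392.4  -8.9]
turn [ 0.001  0.    -0.615]
```

Emit:
servo_tool(
  plan=[
    [85,[460,392,-9],[0,0,-0.615]],
    [85,[460,392,-9],[0,0,-0.615]],
    [85,[460,392,-9],[0,0,-0.615]],
    [85,[460,392,-9],[0,0,-0.615]],
    [85,[460,392,-9],[0,0,-0.615]],
    [85,[460,392,-9],[0,0,-0.615]],
    [85,[460,392,-9],[0,0,-0.615]],
    [85,[460,392,-9],[0,0,-0.615]],
  ],
)

```text
time: 0.95
ee_pos: [420.6, 176.7, 237.4]
orientation: [0.996, 0.087, 0.0, -0.0]
contact_force: [1.8, 0.8, -0.9]
opening: 84.8
```

```bash
python3 - <<'E'
from h import *
goto([505,-9,240],-80)
E
```

```text
at [420.6 176.7 237.4] F [ 1.8  0.8 -0.9] op 84.8 t 0.95 j6 0.9 yawy -80.0
shift [ 50.8 197.5  -2.7]
turn [-0. -0.  0.]
```

Emit:
servo_tool(
  plan=[
    [85,[51,197.5,-2],[0,0,0]],
    [85,[51,197.5,-2],[0,0,0]],
    [85,[51,197.5,-2],[0,0,0]],
    [85,[51,197.5,-2],[0,0,0]],
    [85,[51,197.5,-2],[0,0,0]],
    [85,[51,197.5,-2],[0,0,0]],
  ],
)

```text
time: 1.55
ee_pos: [504.9, -8.5, 238.6]
orientation: [0.996, 0.085, -0.001, 0.0]
contact_force: [0.0, 0.4, -0.3]
opening: 85.6
```

```bash
python3 - <<'E'
from h import *
goto([516,-9,122],-80)
W=snap('wrist','w1')
im=load('w1')['color'][:,:,::-1]
print(proj(W,[516,-9,168]),proj(W,[516,-9,99]),proj(W,[516,-9,50]))
cv2.imwrite('pics/w1b.png',im)
E
```

```text
at [504.9  -8.5 238.6] F [ 0.   0.4 -0.3] op 85.6 t 1.55 j6 1.36 yawy -80.2
shift [ 11.    2.4 116.6]
turn [ 0.     0.001 -0.004]
[322.68252592 193.61319109] [321.82348074 170.77700636] [321.41965741 160.04208311]
```

View pics/w1.png

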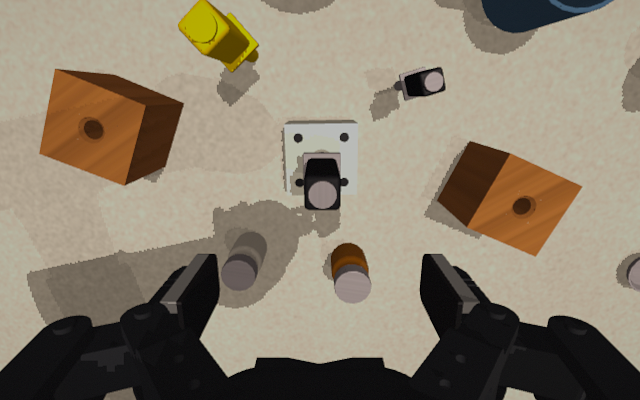

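The view shows the steel top at (322,194) where I predicted it, its faces square to the jaws. The bores are at (93,128) and (522,206). Descending to grasp.

Emit:
servo_tool(
  plan=[
    [85,[11,2,0],[0,0,0]],
    [85,[11,2,40],[0,0,0]],
    [85,[11,2,80],[0,0,0]],
    [85,[11,2,121],[0,0,0]],
    [85,[11,2,121],[0,0,0]],
    [40,[11,2,121],[0,0,0]],
    [40,[11,2,121],[0,0,0]],
    [40,[11,2,121],[0,0,0]],
  ],
)

```text
time: 2.4
ee_pos: [517.3, -6.6, 121.1]
orientation: [0.996, 0.087, 0.002, -0.0]
contact_force: [1.0, 0.8, 0.9]
opening: 43.4
```

Emit:
servo_tool(
  plan=[
    [10,[0,0,0],[0,0,0]],
    [10,[0,0,0],[0,0,0]],
    [10,[0,0,0],[0,0,0]],
    [10,[0,0,0],[0,0,0]],
    [10,[0,0,0],[0,0,0]],
    [10,[0,0,0],[0,0,0]],
    [10,[0,0,0],[0,0,0]],
  ],
)

```text
time: 3.1
ee_pos: [516.9, -7.0, 120.0]
orientation: [0.996, 0.087, 0.001, -0.0]
contact_force: [-1.3, 1.4, 6.4]
opening: 23.7
```

```bash
python3 - <<'E'
from h import *
W=load('w1')
print('L',onz(W,93,128,85),'R',onz(W,522,206,85),'top',onz(W,322,194.5,168))
goto([516,-9,230],-80); snap('wrist','w2')
E
```

```text
L [516.52570991 187.67237062  85.        ] R [ 511.74155375 -193.7685612    85.        ] top [515.33958205  -8.66932774 168.        ]
at [516.9  -7.  120. ] F [-1.3  1.4  6.4] op 23.7 t 3.1 j6 1.37 yawy -80.0
shift [  -0.9    1.8 -110. ]
turn [-0.    -0.003 -0.   ]
```

Emit:
servo_tool(
  plan=[
    [10,[0,0,-20],[0,0,0]],
    [10,[0,0,-50],[0,0,0]],
    [10,[0,0,-90],[0,0,0]],
    [10,[0,0,-112],[0,0,0]],
    [10,[0,0,-112],[0,0,0]],
    [10,[0,0,-112],[0,0,0]],
  ],
)

```text
time: 3.75
ee_pos: [515.9, -7.0, 229.5]
orientation: [0.996, 0.087, -0.0, -0.0]
contact_force: [0.3, -0.6, -3.1]
opening: 23.2
```

```bash
python3 - <<'E'
from h import *
goto([512,-194.5,232],-80)
snap('scene','s1'); crop('scene','s1'and 0,0,0,0,1,'x') if 0 else crop('s1',260,100,400,260,4,'s1c')
E
```

```text
at [515.9  -7.  229.5] F [ 0.3 -0.6 -3.1] op 23.2 t 3.75 j6 1.37 yawy -80.0
shift [-36.3 184.   -2.6]
turn [-0.001  0.001 -0.   ]
```

View pics/s1c.png

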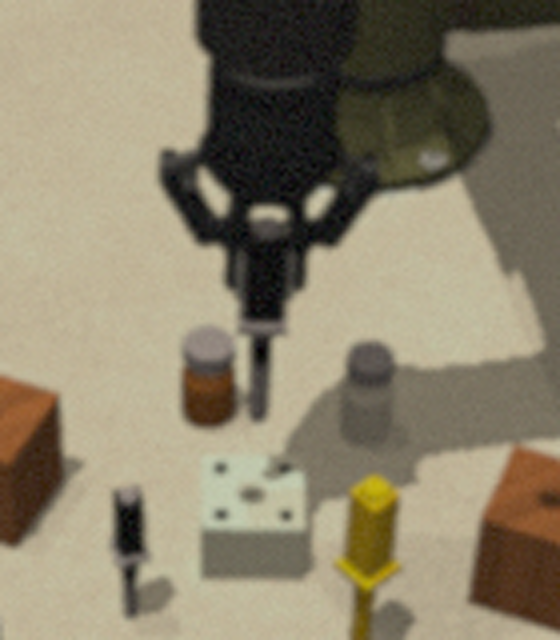

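Steel lifted and upright, crop (260,230) to tip (258,415), and the stand is empty. Going over the right-hand well, bore about (512,-194.5).

Emit:
servo_tool(
  plan=[
    [10,[-9,45,-2],[0,0,0]],
    [10,[-18,90,-2],[0,0,0]],
    [10,[-28,138,-2],[0,0,0]],
    [10,[-36,184,-2],[0,0,0]],
    [10,[-36,184,-2],[0,0,0]],
    [10,[-36,184,15],[0,0,0]],
    [10,[-36,184,15],[0,0,0]],
    [10,[-36,184,15],[0,0,0]],
  ],
)

```text
time: 4.6
ee_pos: [512.0, -194.3, 214.1]
orientation: [0.996, 0.087, -0.001, -0.0]
contact_force: [0.8, 0.0, -1.8]
opening: 23.3
```

```bash
python3 - <<'E'
from h import *
goto([512,-194.5,205],-80)
W=snap('wrist','w3'); e=ctrl.sense()['ee_pos']
b=[512,-194.5,85]
print('bore',proj(W,b)-[220,100],'tip',proj(W,[e[0],e[1],e[2]-110])-[220,100],'top',proj(W,[e[0],e[1],e[2]+48])-[220,100])
crop('w3',220,100,420,250,4,'w3c')
E
```

```text
at [ 512.  -194.3  214.1] F [ 0.8  0.  -1.8] op 23.3 t 4.6 j6 1.74 yawy -80.0
shift [-0.   0.2  9.1]
turn [-0.     0.003  0.   ]
bore [99.34088666 86.37433376] tip [99.12545167 92.6090898 ] top [ 99.0708897  228.67221035]
```

View pics/w3c.png

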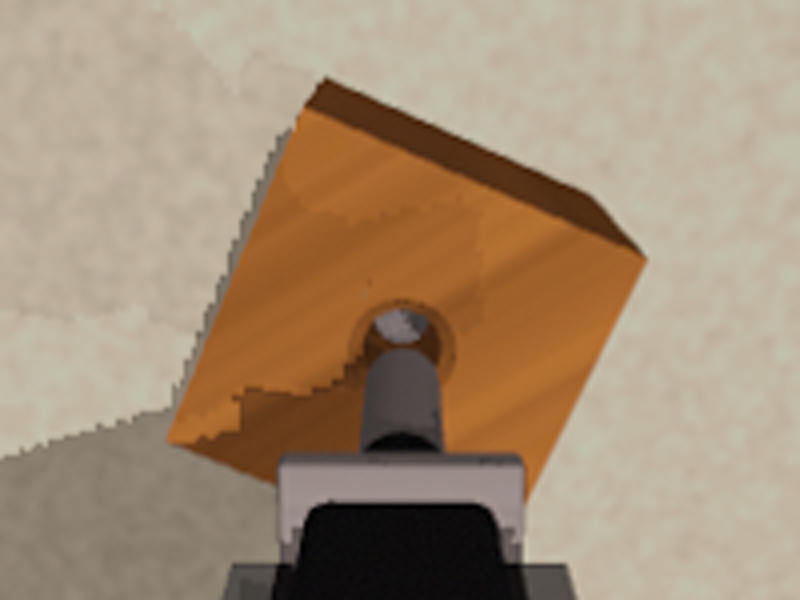

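The bore ring is centred at about crop (402,349) and the blade is centred at x≈402 with its tip near (402,370). That is aligned within about 1 mm, so I'm lowering.

Emit:
servo_tool(
  plan=[
    [10,[0,0,8],[0,0,0]],
    [10,[0,0,15],[0,0,0]],
    [10,[0,0,19],[0,0,0]],
    [10,[0,0,23],[0,0,0]],
    [10,[0,0,27],[0,0,0]],
    [10,[0,0,31],[0,0,0]],
    [10,[0,0,35],[0,0,0]],
    [10,[0,0,35],[0,0,0]],
  ],
)

```text
time: 5.45
ee_pos: [512.2, -194.6, 179.5]
orientation: [0.996, 0.087, -0.001, -0.0]
contact_force: [-0.1, -0.1, -2.0]
opening: 23.4
```

Emit:
servo_tool(
  plan=[
    [10,[0,0,5],[0,0,0]],
    [10,[0,0,10],[0,0,0]],
    [10,[0,0,14],[0,0,0]],
    [10,[0,0,18],[0,0,0]],
    [10,[0,0,20],[0,0,0]],
    [10,[0,0,20],[0,0,0]],
  ],
)

```text
time: 6.05
ee_pos: [512.5, -194.7, 160.5]
orientation: [0.996, 0.087, 0.0, 0.0]
contact_force: [-0.9, 1.2, 0.3]
opening: 23.4
```

Emit:
servo_tool(
  plan=[
    [10,[0,0,1],[0,0,0]],
    [10,[0,0,2],[0,0,0]],
    [10,[0,0,3],[0,0,0]],
    [10,[0,0,4],[0,0,0]],
  ],
)

```text
time: 6.45
ee_pos: [512.6, -194.7, 156.4]
orientation: [0.996, 0.087, 0.0, 0.0]
contact_force: [-1.1, 1.5, 3.4]
opening: 23.7
```

Emit:
servo_tool(
  plan=[
    [10,[0,0,0.5],[0,0,0]],
    [10,[0,0,1],[0,0,0]],
  ],
)

```text
time: 6.65
ee_pos: [512.6, -194.7, 155.3]
orientation: [0.996, 0.087, 0.0, 0.0]
contact_force: [-0.8, 0.7, 3.6]
opening: 23.4
```

Emit:
servo_tool(
  plan=[
    [10,[0,0,0.5],[0,0,0]],
    [10,[0,0,1],[0,0,0]],
  ],
)

```text
time: 6.85
ee_pos: [512.6, -194.7, 154.3]
orientation: [0.996, 0.087, 0.0, 0.0]
contact_force: [-1.8, 0.5, 2.8]
opening: 23.0
```

Emit:
servo_tool(
  plan=[
    [10,[0,0,0.5],[0,0,0]],
    [10,[0,0,1],[0,0,0]],
  ],
)

```text
time: 7.05
ee_pos: [512.5, -194.7, 153.3]
orientation: [0.996, 0.087, 0.0, 0.0]
contact_force: [-1.1, 0.4, 2.3]
opening: 23.5
```

Emit:
servo_tool(
  plan=[
    [10,[0,0,0.5],[0,0,0]],
    [10,[0,0,1],[0,0,0]],
  ],
)

```text
time: 7.25
ee_pos: [512.5, -194.7, 152.3]
orientation: [0.996, 0.087, 0.0, 0.0]
contact_force: [-0.3, 0.9, 3.9]
opening: 23.4
```

Emit:
servo_tool(
  plan=[
    [10,[0,0,0.5],[0,0,0]],
    [10,[0,0,1],[0,0,0]],
  ],
)

```text
time: 7.45
ee_pos: [512.6, -194.7, 151.8]
orientation: [0.996, 0.087, 0.0, 0.0]
contact_force: [-2.2, 1.5, 7.2]
opening: 22.8
```

Emit:
servo_tool(
  plan=[
    [10,[0,0,0.5],[0,0,0]],
    [10,[0,0,0.5],[0,0,0]],
  ],
)

```text
time: 7.65
ee_pos: [512.7, -194.7, 151.7]
orientation: [0.996, 0.087, 0.0, 0.0]
contact_force: [-2.4, 2.0, 6.5]
opening: 23.1
```

Emit:
servo_tool(
  plan=[
    [10,[0,0,0.5],[0,0,0]],
    [10,[0,0,0.5],[0,0,0]],
  ],
)

```text
time: 7.85
ee_pos: [512.7, -194.7, 151.6]
orientation: [0.996, 0.087, 0.001, 0.0]
contact_force: [-2.0, 2.0, 8.3]
opening: 23.2
```

Emit:
servo_tool(
  plan=[
    [10,[0,0,1],[0,0,0]],
    [10,[0,0,2],[0,0,0]],
    [10,[0,0,2],[0,0,0]],
  ],
)

```text
time: 8.15
ee_pos: [512.9, -194.8, 151.0]
orientation: [0.996, 0.087, 0.001, 0.001]
contact_force: [-4.2, 4.2, 13.2]
opening: 23.3
```

```bash
python3 - <<'E'
from h import *
goto([512,-194.5,230],-80)
S=snap('scene','s2'); 
print(proj(S,[512,-194.5,85]),proj(S,[512,-194.5,128]))
u,v=proj(S,[512,-194.5,110]).astype(int); print(u,v)
crop('s2',u-40,v-45,u+40,v+30,8,'s2c')
E
```

```text
at [ 512.9 -194.8  151. ] F [-4.2  4.2 13.2] op 23.3 t 8.15 j6 1.74 yawy -80.0
shift [ -0.7  -0.3 -79. ]
turn [ 0.002 -0.002  0.   ]
[255.93824717 202.74781829] [254.93486255 191.15122328]
255 196
```

View pics/s2c.png

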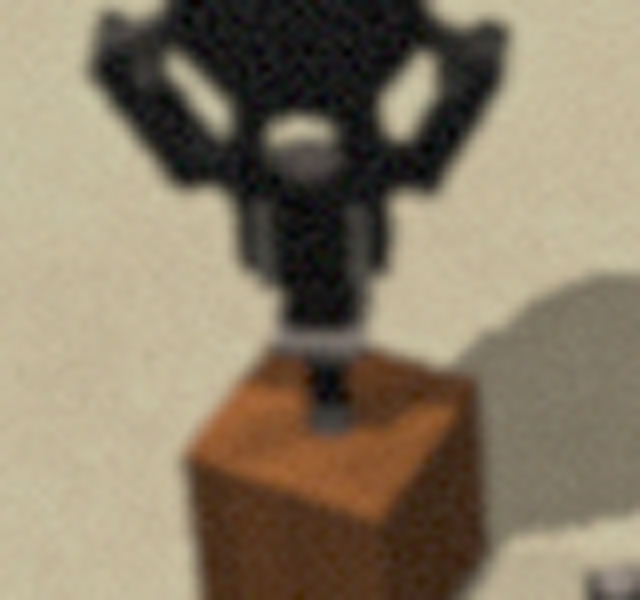

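The picture shows the dark band at crop (328,385) with bright blade below it, at (330,415), above the rim. The steel stalled about 43 mm deep, so it has bottomed in the shallow well. I'm withdrawing and moving to the other.

Emit:
servo_tool(
  plan=[
    [10,[0,0,-5],[0,0,0]],
    [10,[0,0,-15],[0,0,0]],
    [10,[0,0,-30],[0,0,0]],
    [10,[0,0,-50],[0,0,0]],
    [10,[0,0,-75],[0,0,0]],
    [10,[0,0,-80],[0,0,0]],
    [10,[0,0,-80],[0,0,0]],
  ],
)

```text
time: 8.9
ee_pos: [513.0, -194.6, 229.1]
orientation: [0.996, 0.087, 0.001, 0.0]
contact_force: [0.9, -0.3, -3.2]
opening: 23.4
```

```bash
python3 - <<'E'
from h import *
goto([516.2,188,230],-80)
E
```

```text
at [ 513.  -194.6  229.1] F [ 0.9 -0.3 -3.2] op 23.4 t 8.9 j6 1.74 yawy -80.0
shift [  69.5 -376.3   -0.9]
turn [ 0.    -0.002 -0.   ]
```

Emit:
servo_tool(
  plan=[
    [10,[69.5,-376.5,-1],[0,0,0]],
    [10,[69.5,-376.5,-1],[0,0,0]],
    [10,[69.5,-376.5,-1],[0,0,0]],
    [10,[69.5,-376.5,-1],[0,0,0]],
    [10,[69.5,-376.5,-1],[0,0,0]],
    [10,[69.5,-376.5,-1],[0,0,0]],
    [10,[69.5,-376.5,-1],[0,0,0]],
    [10,[69.5,-376.5,-1],[0,0,0]],
  ],
)

```text
time: 9.7
ee_pos: [514.6, 191.2, 227.0]
orientation: [0.996, 0.088, -0.001, 0.0]
contact_force: [1.2, 0.5, -2.4]
opening: 23.4
```

Emit:
servo_tool(
  plan=[
    [10,[0,0,0],[0,0,0]],
    [10,[0,0,8],[0,0,0]],
    [10,[0,0,15],[0,0,0]],
    [10,[0,0,15],[0,0,0]],
  ],
)

```text
time: 10.1
ee_pos: [515.1, 187.0, 212.0]
orientation: [0.996, 0.086, -0.001, 0.001]
contact_force: [0.2, 0.6, -2.5]
opening: 23.4
```

```bash
python3 - <<'E'
from h import *
goto([516.2,188,214],-80)
W=snap('wrist','w4'); e=ctrl.sense()['ee_pos']
print('bore',proj(W,[516.2,188,85]),'tip',proj(W,[e[0],e[1],e[2]-110]))
crop('w4',220,100,420,250,4,'w4c')
E
```

```text
at [515.1 187.  212. ] F [ 0.2  0.6 -2.5] op 23.4 t 10.1 j6 1.03 yawy -80.1
shift [ 1.3 -0.8 -2. ]
turn [ 0.001  0.003 -0.002]
bore [317.83318323 185.42114526] tip [318.89514669 192.70085806]
```

View pics/w4c.png

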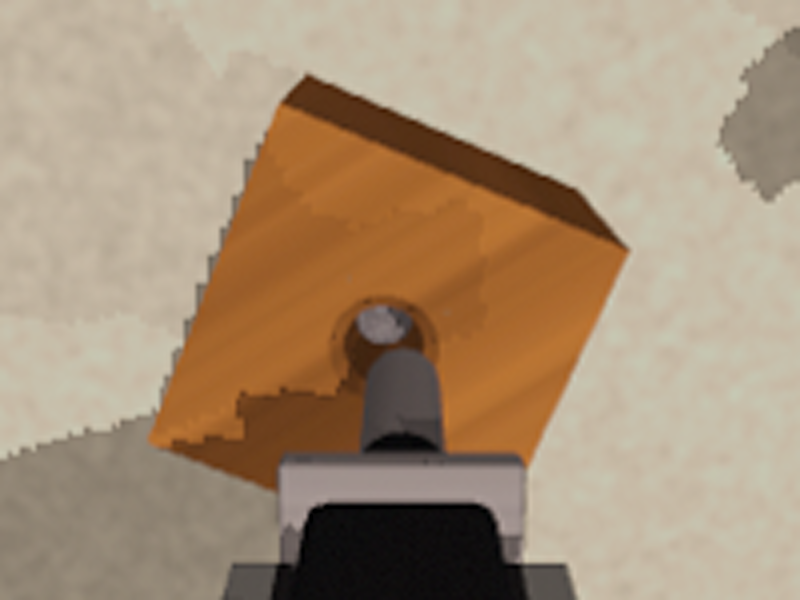

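The bore ring is centred at crop (385,346) and the blade at x=402, so I shift 3.6 mm along -tool y and about 1 mm along +tool x, then lower.

Emit:
servo_tool(
  plan=[
    [10,[0.8,-3.6,0],[0,0,0]],
    [10,[0.8,-3.6,8],[0,0,0]],
    [10,[0.8,-3.6,15],[0,0,0]],
    [10,[0.8,-3.6,19],[0,0,0]],
    [10,[0.8,-3.6,23],[0,0,0]],
    [10,[0.8,-3.6,27],[0,0,0]],
    [10,[0.8,-3.6,31],[0,0,0]],
    [10,[0.8,-3.6,31],[0,0,0]],
  ],
)

```text
time: 10.95
ee_pos: [515.6, 191.8, 182.5]
orientation: [0.996, 0.087, -0.0, 0.0]
contact_force: [-0.5, -0.5, -1.4]
opening: 22.9
```

Emit:
servo_tool(
  plan=[
    [10,[0,0,4],[0,0,0]],
    [10,[0,0,8],[0,0,0]],
    [10,[0,0,12],[0,0,0]],
    [10,[0,0,16],[0,0,0]],
    [10,[0,0,18],[0,0,0]],
    [10,[0,0,20],[0,0,0]],
  ],
)

```text
time: 11.55
ee_pos: [516.0, 191.9, 164.0]
orientation: [0.996, 0.087, 0.0, -0.0]
contact_force: [-1.3, -0.7, 3.6]
opening: 23.2
```

Emit:
servo_tool(
  plan=[
    [10,[0,0,2],[0,0,0]],
    [10,[0,0,4],[0,0,0]],
    [10,[0,0,6],[0,0,0]],
    [10,[0,0,8],[0,0,0]],
  ],
)

```text
time: 11.95
ee_pos: [516.0, 191.9, 155.3]
orientation: [0.996, 0.087, 0.0, 0.0]
contact_force: [-1.4, -0.8, 3.1]
opening: 23.5
```

Emit:
servo_tool(
  plan=[
    [10,[0,0,1.5],[0,0,0]],
    [10,[0,0,3],[0,0,0]],
    [10,[0,0,4.5],[0,0,0]],
    [10,[0,0,6],[0,0,0]],
  ],
)

```text
time: 12.35
ee_pos: [516.0, 191.9, 149.3]
orientation: [0.996, 0.087, 0.0, 0.0]
contact_force: [-1.5, -0.6, 4.3]
opening: 23.2
```

Emit:
servo_tool(
  plan=[
    [10,[0,0,2],[0,0,0]],
    [10,[0,0,4],[0,0,0]],
    [10,[0,0,6],[0,0,0]],
  ],
)

```text
time: 12.65
ee_pos: [515.9, 191.9, 143.1]
orientation: [0.996, 0.087, 0.0, 0.0]
contact_force: [-1.4, -0.2, 3.4]
opening: 23.2
```

Emit:
servo_tool(
  plan=[
    [10,[0,0,1],[0,0,0]],
    [10,[0,0,2],[0,0,0]],
    [10,[0,0,3],[0,0,0]],
  ],
)

```text
time: 12.95
ee_pos: [515.9, 191.9, 140.3]
orientation: [0.996, 0.087, 0.0, 0.0]
contact_force: [-1.6, -0.2, 4.0]
opening: 23.2
```

Emit:
servo_tool(
  plan=[
    [10,[0,0,1],[0,0,0]],
    [10,[0,0,2],[0,0,0]],
    [10,[0,0,3],[0,0,0]],
  ],
)

```text
time: 13.25
ee_pos: [515.9, 191.9, 137.2]
orientation: [0.996, 0.087, 0.0, 0.0]
contact_force: [-1.3, 0.1, 4.1]
opening: 23.3
```

Emit:
servo_tool(
  plan=[
    [10,[0,0,1],[0,0,0]],
    [10,[0,0,2],[0,0,0]],
    [10,[0,0,3],[0,0,0]],
  ],
)

```text
time: 13.55
ee_pos: [515.9, 191.9, 134.2]
orientation: [0.996, 0.087, 0.0, 0.0]
contact_force: [0.2, -0.9, 4.2]
opening: 23.3
```

Emit:
servo_tool(
  plan=[
    [10,[0,0,1],[0,0,0]],
    [10,[0,0,2],[0,0,0]],
  ],
)

```text
time: 13.75
ee_pos: [515.9, 191.9, 132.2]
orientation: [0.996, 0.087, 0.0, 0.0]
contact_force: [-1.1, -0.8, 5.1]
opening: 23.6
```

Emit:
servo_tool(
  plan=[
    [10,[0,0,1],[0,0,0]],
    [10,[0,0,2],[0,0,0]],
  ],
)

```text
time: 13.95
ee_pos: [515.9, 191.9, 130.2]
orientation: [0.996, 0.087, 0.0, 0.0]
contact_force: [-0.3, -1.3, 4.5]
opening: 23.3
```

Emit:
servo_tool(
  plan=[
    [10,[0,0,1],[0,0,0]],
    [10,[0,0,2],[0,0,0]],
  ],
)

```text
time: 14.15
ee_pos: [515.9, 191.9, 128.2]
orientation: [0.996, 0.087, 0.0, 0.0]
contact_force: [-0.5, -0.3, 5.0]
opening: 23.5
```

Emit:
servo_tool(
  plan=[
    [10,[0,0,1],[0,0,0]],
    [10,[0,0,2],[0,0,0]],
  ],
)

```text
time: 14.35
ee_pos: [515.9, 191.9, 126.2]
orientation: [0.996, 0.087, 0.0, 0.0]
contact_force: [-0.5, -1.7, 5.6]
opening: 23.2
```

Emit:
servo_tool(
  plan=[
    [10,[0,0,1],[0,0,0]],
    [10,[0,0,2],[0,0,0]],
  ],
)

```text
time: 14.55
ee_pos: [516.1, 191.8, 125.3]
orientation: [0.996, 0.087, 0.001, 0.0]
contact_force: [-3.6, -0.8, 12.4]
opening: 23.3
```

Emit:
servo_tool(
  plan=[
    [10,[0,0,0.7],[0,0,0]],
    [10,[0,0,1.5],[0,0,0]],
    [10,[0,0,1.5],[0,0,0]],
  ],
)

```text
time: 14.85
ee_pos: [516.3, 191.8, 125.0]
orientation: [0.996, 0.087, 0.001, -0.0]
contact_force: [-3.3, -1.1, 13.5]
opening: 23.3
```

Emit:
servo_tool(
  plan=[
    [10,[0,0,1],[0,0,0]],
    [10,[0,0,2],[0,0,0]],
    [10,[0,0,2],[0,0,0]],
  ],
)

```text
time: 15.15
ee_pos: [516.7, 191.8, 124.7]
orientation: [0.996, 0.087, 0.002, -0.0]
contact_force: [-6.8, -3.1, 20.0]
opening: 23.4
```

Bottomed at about 69 mm, pressed with about 15–18 N on the buffer. I'll ease the preload partly and look before letting go.

Emit:
servo_tool(
  plan=[
    [10,[0,0,-1],[0,0,0]],
    [10,[0,0,-2],[0,0,0]],
    [10,[0,0,-3],[0,0,0]],
  ],
)

```text
time: 15.45
ee_pos: [516.3, 191.9, 125.0]
orientation: [0.996, 0.087, 0.001, -0.0]
contact_force: [-0.3, -1.4, 7.0]
opening: 23.8
```

Emit:
servo_tool(
  plan=[
    [40,[0,0,0],[0,0,0]],
    [60,[0,0,0],[0,0,0]],
    [85,[0,0,0],[0,0,0]],
    [85,[0,0,0],[0,0,0]],
    [85,[0,0,0],[0,0,0]],
    [85,[0,0,0],[0,0,0]],
    [85,[0,0,0],[0,0,0]],
    [85,[0,0,0],[0,0,0]],
  ],
)

```text
time: 16.25
ee_pos: [515.9, 191.9, 123.7]
orientation: [0.996, 0.087, -0.0, 0.0]
contact_force: [0.4, -0.1, -0.3]
opening: 84.9
```

Emit:
servo_tool(
  plan=[
    [85,[0,0,-30],[0,0,0]],
    [85,[0,0,-75],[0,0,0]],
    [85,[0,0,-120],[0,0,0]],
    [85,[-50,0,-130],[0,0,0]],
    [85,[-90,0,-130],[0,0,0]],
    [85,[-90,0,-130],[0,0,0]],
  ],
)

```text
time: 16.85
ee_pos: [425.0, 175.8, 256.0]
orientation: [0.996, 0.088, 0.002, -0.002]
contact_force: [-0.2, 0.0, 0.7]
opening: 85.1
```

```bash
python3 - <<'E'
from h import *
goto([516,192,214],-80)
snap('top','t5');snap('wrist','w5')
S=snap('scene','s5')
for d in(56,62,69,74): print(d,proj(S,[516,192,85-d+158]),proj(S,[516,192,85-d+92]))
u,v=proj(S,[516,192,110]).astype(int)
a=cv2.resize(S['color'][v-35:v+30,u-35:u+35,::-1],(400,371),interpolation=cv2.INTER_CUBIC)
b=cv2.resize(load('w5')['color'][:,:,::-1],(400,250)); c=cv2.resize(load('t5')['color'][140:270,220:420,::-1],(400,260),interpolation=cv2.INTER_CUBIC)
r=np.vstack([b,c]); a=cv2.copyMakeBorder(a,0,510-371,0,0,cv2.BORDER_CONSTANT); cv2.imwrite('pics/fin.png',np.hstack([a,r])); print(u,v)
E
```

```text
at [425.  175.8 256. ] F [-0.2  0.   0.7] op 85.1 t 16.85 j6 0.91 yawy -79.9
shift [92.2  0.1 42.4]
turn [-0.003 -0.004  0.001]
56 [403.81100106 196.17006936] [400.14210493 214.77824411]
62 [403.46632175 197.918239  ] [399.82146687 216.4044796 ]
69 [403.06709547 199.94306392] [399.44999121 218.28855691]
74 [402.78382662 201.37976751] [399.18635063 219.6257084 ]
399 217
```

View pics/fin.png

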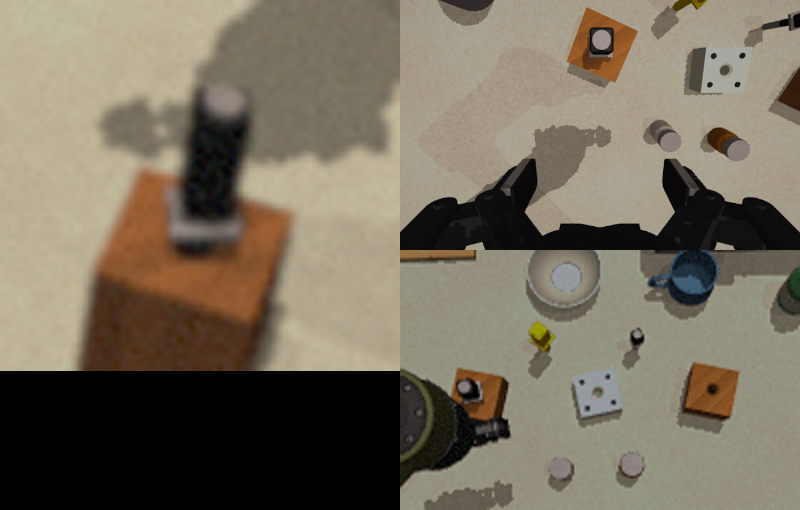

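The steel stands free in the left well, with its handle at (210,160) and only dark band between the guard (200,225) and the rim. The other things are in place. Handing in.

```bash
python3 -c "
from h import *
st(); print(ctrl.finish_job())"
```

```text
{'time': 17.0, 'ee_pos': [427.223, 176.451, 253.992], 'orientation': [0.996, 0.087, 0.0, -0.0], 'contact_force': [0.214, 0.187, 0.263], 'opening': 84.964, 'joint_positions': [0.831, -0.329, -0.204, -0.0, -1.694, 0.915]}
the job is handed in; nothing more can be done
None
```

The honing steel is standing in the left well (y ≈ +192), bottomed and released, and I handed the job in at 17.0 s.

- **First well:** I tried the right well (y ≈ -195) first. The steel bottomed about 43 mm down with the whole dark band above the rim, so I moved it.
- **Second well:** In the left well it bottomed about 69 mm down. I pressed it until the wrist read 20 N, which is about 15–18 N on the buffer once the felt drag is taken off, then eased off and let go.
- **Final pictures:** The steel stands free with only dark band showing between guard and rim. The arm is clear, reading about 0 N, and no bystander in view looks moved. The last pictures did not show the spoon or the canister clearly, and only part of the oil bottle, but the arm's paths stayed away from them.
- **Less certain:** Depths come from the tool height and are good to a few mm. The wrist also read a side force of up to 7 N while pressing, which was gone after release.

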